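# Put the reagent jars back in order of height on the sloped tray

### The arm

A 7-joint arm with a two-finger parallel gripper is mounted at the origin on the work surface. World frame = base frame: x ahead of the robot, y to its left, z up, the work surface at z = 0. Lengths are in m, angles in degrees, forces in N, time in s.
With the tool pointing down it reaches from about 0.4 to 0.9 m from the base axis. Payload 5.5 kg.
Tool frame: the origin (TCP) lies at the very end of the fingers, on their centre line; the grasp point (between the pads) lies ctrl.hold_point_z behind it (ctrl.hold_point_z is the distance from the TCP to the grasp point, in m); z points along the fingers, y is the direction in which the jaws open and shut (so a half turn about z gives the same grasp; the last joint's range is limited). The gripper opens to 85 mm and grips with 20 to 120 N. Pads are 22 mm wide; open, the fingers measure 114 mm over their backs; the gripper's body (76 mm by 85 mm) begins 54 mm behind the grasp point. The pads swing forward as they close: fully open they stand 13 mm farther back than shut.
Start: joints at [-49.148, 28.699, -24.465, 88.831, 12.651, 65.22, -12.049], TCP at [0.283, 0.585, 0.231] pointing down, gripper open.
Joint ranges: [-164.97, 164.97], [-17.58, 116.51], [-87.97, 89.64], [11.32, 138.91], [-80.73, 260.73], [10.89, 115.49], [-147.41, 147.41]. Speed limits (degrees/s): [147.25, 147.25, 180, 180, 180, 180, 180].

### API

Orientations are given as [roll, pitch, yaw] about the fixed x, y, z axes, in that order (R = Rz(yaw) Ry(pitch) Rx(roll)).
In Python, from cell import ctrl gives the robot as it stands. The module is installed in compiled form; this text tells all that it offers.
- The arm moves only by the shell command python3 -m creep 'ROWS' [FORCE]. ROWS is JSON, a list that holds one entry, the list of rows, each a list of 5 numbers: the shift along the tool's x, y, z in m, then the turn about the tool's z in degrees, then the closure, from 0 (fully open) to 1 (shut). In form: [[[dx, dy, dz, roll, gripper], ...]]. A call has 1 to 8 rows; each row is the pose to reach, as a shift and turn from the pose commanded when the call began, along the tool's axes at that moment; what a row does not reach only later rows make up. A row lasts 1/10 s, in which the tool goes at most 50 mm and 8.59 degrees, less where a joint would pass 70% of its speed; a pose out of reach is approached as far as the arm can. A call with a gripper value outside its range is refused whole. The fingers move at their own pace and stop on an object; FORCE is the grip in N (left out, the last holds). Time passes only in rows, so rows that repeat a pose let the fingers close. It gives the time, the measured TCP pose, the force and the opening at its end, in the units of the state.
- ctrl.state(): the state, without advancing time (a new reading comes with each control period).
- ctrl.read_camera(name): name is "scene" or "top" or "wrist"; returns a dict with "img" (480x640x3 uint8, red, green, blue), "mtx" (3x3 intrinsics, pixels), "xyz" and "attitude" of the camera in the world. Camera axes: x right, y down, z forward; pixel columns grow to the right and rows downward; lengths in m; the calibration is good to about 2 mm. The wrist camera is an equidistant fisheye: a pixel r from the principal point sees the ray r / f radians off the axis. A picture is of the moment at which its call begins. There is no depth.
- ctrl.hand_in(): hands the job in, once; it reports no verdict.
Trained networks look in the newest picture that a camera, given by its name, has taken for a name from the list of things; names that differ only in an ending like _2 or _b are one class to them, and where a whole thing is asked for, a point or a joint stands for the part that bears it (a point fixed in the world has none). Each returns a list of dicts, best first, with "score" (0 to 1); they miss things now and then, are a little off and sometimes report something else, mostly with a low value. They report only what shows in the picture. A call takes as long as a camera call.
- ctrl.search_frame(camera, name): "rect" ([left, top, right, bottom] in pixels, round what is visible of it).
- ctrl.regions_of(camera, name): "region" (480x640 bool, what is visible of it) and "rect" ([left, top, right, bottom] in pixels, round what is visible of it).
The state is a dict: "time_s": time; "joint_positions": joint angles; "joint_velocities": joint speeds; "tau": joint torques, N m; "position": TCP position; "ee_rot": TCP orientation; "force": force on the tool from outside, world axes, zero at the start; "ft_torque": the same for the moment, N m; "opening": finger opening in m.
Only numpy, scipy, OpenCV 4.12 (cv2) and the standard library are available. Lean on these libraries where they do the work, as an engineer would, in place of code of your own. Each camera call takes 0.05 s, during which the arm holds its last target. There are 200 camera calls.

### The job

Line up the four amber jars on the sloped aluminium tray in order of height, one in the middle of each lane: the shortest in the end lane beside the gas tap, so that the tap stays easy to reach, rising step by step to the tallest in the lane furthest from it. Each jar goes right down to the low end of its lane, resting against the back stop; leave all four standing upright, flat on the tray. Do not knock any jar over and leave the test-tube rack where it is.

Things in the scene. Friction and masses are not known exactly. Their poses are not given: they have to be found in the camera images.
- jar_a_mid (a point): The shortest and thinnest of four upright amber glass jars with flat black screw lids and blank paper labels, all alike but for size: a plain cylinder 34 mm in diameter and 58 mm high, lid included. Loose, 60 g give or take a third. The point is its centre, 29 mm above its base; z is the jar's axis. Starts upright on the bench.
- jar_b_mid (a point): The second shortest of four upright amber glass jars with flat black screw lids and blank paper labels, all alike but for size: a plain cylinder 40 mm in diameter and 68 mm high, lid included. Loose, 100 g give or take a third. The point is its centre, 34 mm above its base; z is the jar's axis. Starts upright on the bench.
- jar_c_mid (a point): The second tallest of four upright amber glass jars with flat black screw lids and blank paper labels, all alike but for size: a plain cylinder 46 mm in diameter and 78 mm high, lid included. Loose, 140 g give or take a third. The point is its centre, 39 mm above its base; z is the jar's axis. Starts upright on the bench.
- jar_d_mid (a point): The tallest and widest of four upright amber glass jars with flat black screw lids and blank paper labels, all alike but for size: a plain cylinder 52 mm in diameter and 88 mm high, lid included. Loose, 180 g give or take a third. The point is its centre, 44 mm above its base; z is the jar's axis. Starts upright on the bench.
- lane1: Leftmost (+y) of four lanes of the sloped aluminium tray. Each is a flat strip of deck 72 mm wide between painted lines (no walls), 117 mm long, falling 10 degrees away from the robot to a stop 10 mm high, 4 mm thick along the far low edge. Origin: on the deck at the foot of the stop, on the lane's centre line; x points down the slope into the stop, y left across the tray, z square off the deck.
- lane2: Second lane from the left. Origin: on the deck at the foot of the stop, on the lane's centre line; x points down the slope into the stop, y left across the tray, z square off the deck. A jar of radius r and height h standing flat against the stop has its centre at x = -r, y = 0, z = h/2 in this frame; z leans 10 degrees from vertical, away from the robot.
- lane3: Third lane from the left (second from the right). Origin: on the deck at the foot of the stop, on the lane's centre line; x points down the slope into the stop, y left across the tray, z square off the deck. The origin is 22 mm above the bench; the near edge of the deck is about 42 mm above the bench.
- lane4: Rightmost (-y) lane. Origin: on the deck at the foot of the stop, on the lane's centre line; x points down the slope into the stop, y left across the tray, z square off the deck. Like the other lanes; the tray is fixed.
- gas_tap: Bench gas tap, fixed: grey turret 30 mm in diameter with a brass nozzle pointing away from the robot and a black lever on top, 82 mm high. It stands just off one end of the tray, left or right, about 100 mm from the centre line of that end lane. (A white mortar, 86 mm wide and 68 mm high with its pestle, stands off the other end.) Origin at its foot.
- tube_rack: Aluminium test-tube rack full of tubes, a bystander to be left alone, loose: 220 x 75 mm, 153 mm high with its tubes, its length along its own x, standing to the left of the tray. Origin at the centre of its underside.

How it is judged:
By the outcome, as a careful person would: the job done as asked, in the order asked, and still so for the second after the job is handed in, with the robot touching nothing.
It also fails if it takes over 102 s, if anything falls off the work surface, if the arm or the gripper's body presses on something with over 40 N, if the wrist force passes 120 N, or if a joint passes its speed limit or range.

## Working session

There is one attempt and no reset: what is moved stays moved. The work goes in short steps, Python scripts to look and compute and a shell command to move; the robot and the scene stay as the last step left them, time stands still between calls to the robot, and variables do not carry over. Pictures are saved under pics/ and viewed, about 12 in all and at most 16, crops included, and the job is handed in when it is done.

```bash
mkdir -p pics; ls; python3 - <<'E'
from cell import ctrl
import cv2
print(ctrl.state(), ctrl.hold_point_z)
for n in ["scene","top"]:
    c=ctrl.read_camera(n); cv2.imwrite(f"pics/{n}0.png",c["img"][:,:,::-1]); print(n,c["mtx"],c["xyz"],c["attitude"])
    for o in ["jar_a_mid","lane1","gas_tap","tube_rack"]:
        print(o,[(round(d["score"],2),[round(float(v)) for v in d["rect"]]) for d in ctrl.search_frame(n,o)][:6])
E
```

```text
pics
{'time_s': 0.0, 'joint_positions': array([-49.14981066,  28.75361144, -24.452643  ,  88.88954195,
        12.64931758,  65.21957853, -12.04962548]), 'joint_velocities': array([-0.04925453,  0.03417898, -0.11008997,  0.01113801, -0.12510023,
       -0.03327316,  0.07426186]), 'tau': array([-7.72344520e-04, -5.69517195e+01, -5.81594780e+00, -2.80935842e+01,
        1.07919020e-02,  1.20062704e-02, -2.29384818e-05]), 'position': array([0.28233892, 0.58472884, 0.23027443]), 'ee_rot': array([-1.79890340e+02, -5.10763186e-03,  1.54231203e+02]), 'force': array([-0.48800669,  0.18797745,  0.1653118 ]), 'ft_torque': array([-0.03048434,  0.01065516, -0.02674747]), 'opening': 0.08520205749790513} 0.0187
scene [[491.50032878   0.         316.37589199]
 [  0.         491.50032878 243.16354083]
 [  0.           0.           1.        ]] [1.2605803  0.54972945 0.73396515] [-127.35406704    0.76609681  123.21497316]
jar_a_mid [(0.64, [416, 256, 433, 283])]
lane1 []
gas_tap [(0.6, [202, 216, 227, 256])]
tube_rack [(0.58, [407, 287, 507, 439]), (0.19, [202, 212, 228, 256])]
top [[459.80759268   0.         317.90486952]
 [  0.         459.80759268 239.86062719]
 [  0.           0.           1.        ]] [0.36056696 0.07021437 0.88874018] [-165.97349359    0.16783314  -90.80398982]
jar_a_mid [(0.63, [191, 299, 215, 320])]
lane1 []
gas_tap [(0.84, [432, 198, 466, 242]), (0.32, [374, 293, 409, 327])]
tube_rack [(0.95, [81, 123, 154, 257]), (0.62, [375, 294, 408, 325])]
```

View pics/scene0.png

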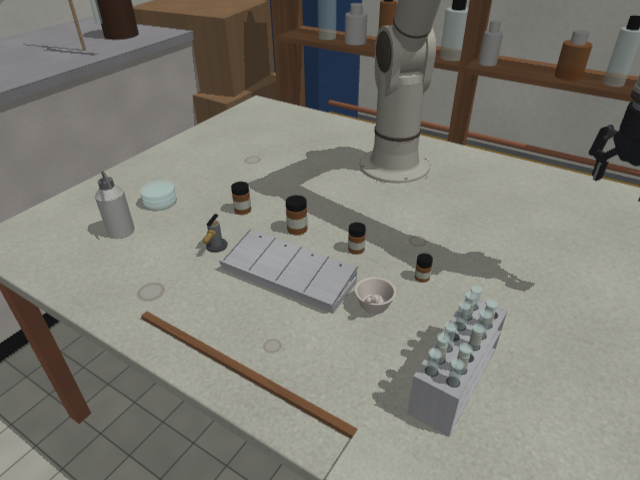

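View pics/top0.png

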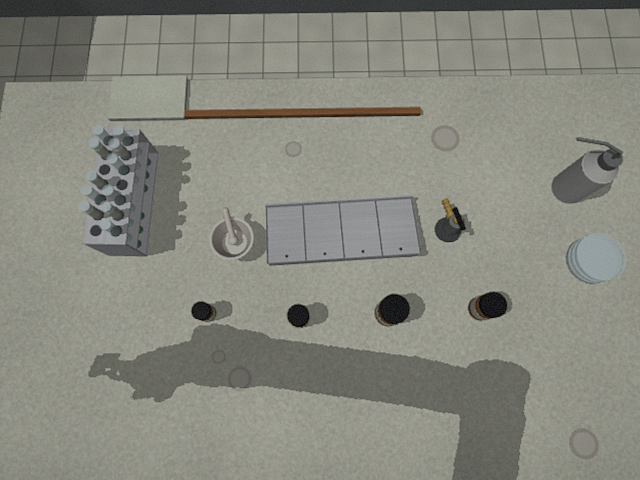

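The scene picture shows the four jars in front of the tray, the gas tap at its right (-y) end (scene 215,235; top 448,225) and the mortar at the left end. So the shortest jar goes in lane4 and the tallest in lane1. In the top picture the lids sit near (203,311), (298,315), (393,309) and (490,305).

```bash
cat > h.py <<'E'
import numpy as np, cv2
from scipy.spatial.transform import Rotation as R
from scipy.optimize import least_squares
from cell import ctrl
def cam(n):
    c=ctrl.read_camera(n); c["R"]=R.from_euler("xyz",c["attitude"],degrees=True).as_matrix(); c["fish"]=n=="wrist"; return c
def proj(c,P):
    p=(np.atleast_2d(P)-c["xyz"])@c["R"]; K=c["mtx"]
    if c["fish"]:
        rho=np.hypot(p[:,0],p[:,1])+1e-12; th=np.arctan2(rho,p[:,2]); q=p[:,:2]/rho[:,None]*th[:,None]
    else: q=p[:,:2]/p[:,2:]
    return q*[K[0,0],K[1,1]]+K[:2,2]
def tri(cs,uvs,x0=(.5,0,.05)):
    f=lambda X: np.concatenate([proj(c,X)[0]-uv for c,uv in zip(cs,uvs)])
    s=least_squares(f,x0); return s.x,np.sqrt(np.mean(s.fun**2))
def cyl(x,y,z0,r,h):
    a=np.linspace(0,2*np.pi,60); C=np.c_[x+r*np.cos(a),y+r*np.sin(a)]
    return np.r_[np.c_[C,0*a+z0],np.c_[C,0*a+z0+h]]
def crop(c,fn,x0,y0,x1,y1,s): cv2.imwrite("pics/"+fn,cv2.resize(c["img"][y0:y1,x0:x1,::-1],None,fx=s,fy=s,interpolation=cv2.INTER_CUBIC))
SZ=dict(a=(.017,.058),b=(.020,.068),c=(.023,.078),d=(.026,.088))
E
cat > m1.py <<'E'
from h import *
cs={n:cam(n) for n in ["scene","top"]}
det={}
for n in cs:
    for k in "abcd":
        det[n,k]=[(round(d["score"],2),np.array(d["rect"],float).round(1)) for d in ctrl.search_frame(n,f"jar_{k}_mid") if d["score"]>.2]
        print(n,k,[(s,list(r)) for s,r in det[n,k]])
# dark lid blobs near known pixels
seeds={"top":[(203,311),(298,315),(393,309),(490,305)],"scene":[(424,260),(357,230),(296,204),(240,188)]}
B={}
for n,c in cs.items():
    m=(c["img"].max(2)<45).astype(np.uint8)
    N,L,st,ce=cv2.connectedComponentsWithStats(m)
    B[n]=[]
    for s in seeds[n]:
        i=min((i for i in range(1,N) if 30<st[i,4]<2000),key=lambda i:np.hypot(*(ce[i]-s))); B[n].append(ce[i]); print(n,s,ce[i].round(1),st[i])
for a,b in zip(B["top"],B["scene"]): 
    x,e=tri([cs["top"],cs["scene"]],[a,b]); print("lid",x.round(4),round(e,2))
crop(cs["top"],"top_tray.png",250,180,480,275,3.4); crop(cs["scene"],"sc_tray.png",190,170,450,320,3)
E
python3 m1.py
```

```text
scene a [(0.63, [np.float64(418.0), np.float64(256.0), np.float64(433.9), np.float64(284.2)]), (0.31, [np.float64(206.1), np.float64(215.0), np.float64(226.2), np.float64(255.2)])]
scene b [(0.83, [np.float64(347.6), np.float64(224.0), np.float64(364.4), np.float64(254.1)])]
scene c [(0.98, [np.float64(232.1), np.float64(179.9), np.float64(250.7), np.float64(211.9)])]
scene d [(0.71, [np.float64(286.4), np.float64(195.4), np.float64(309.5), np.float64(233.6)])]
top a [(0.87, [np.float64(189.8), np.float64(297.8), np.float64(214.2), np.float64(321.0)])]
top b [(0.95, [np.float64(289.1), np.float64(304.4), np.float64(307.4), np.float64(326.0)])]
top c [(0.66, [np.float64(468.3), np.float64(293.6), np.float64(507.1), np.float64(319.2)])]
top d [(0.81, [np.float64(373.2), np.float64(293.2), np.float64(413.0), np.float64(327.2)])]
scene (424, 260) [424.  260.5] [417 254  15  14 183]
scene (357, 230) [356.6 229.4] [349 223  16  14 196]
scene (296, 204) [295.6 203.2] [286 196  20  16 272]
scene (240, 188) [239.6 188.2] [232 182  16  13 184]
top (203, 311) [201.3 310.5] [192 302  20  18 281]
top (298, 315) [298.  315.2] [288 305  21  22 372]
top (393, 309) [393.9 308.8] [379 295  30  29 686]
top (490, 305) [492.4 304.6] [479 292  28  26 563]
lid [0.4413 0.2834 0.0485] 0.1
lid [0.4296 0.1074 0.0577] 0.07
lid [ 0.4367 -0.0616  0.0772] 0.04
lid [ 0.4425 -0.2385  0.067 ] 0.09
```

View pics/top_tray.png

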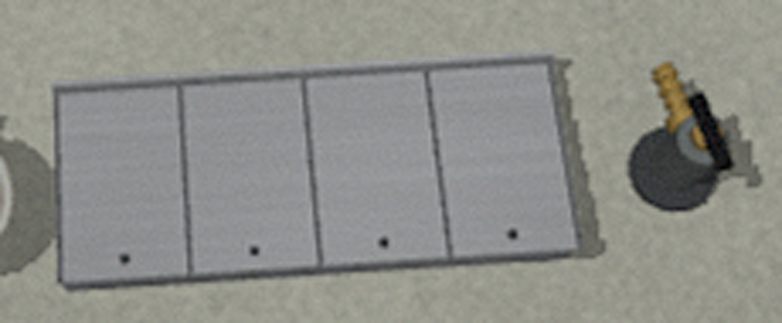

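View pics/sc_tray.png

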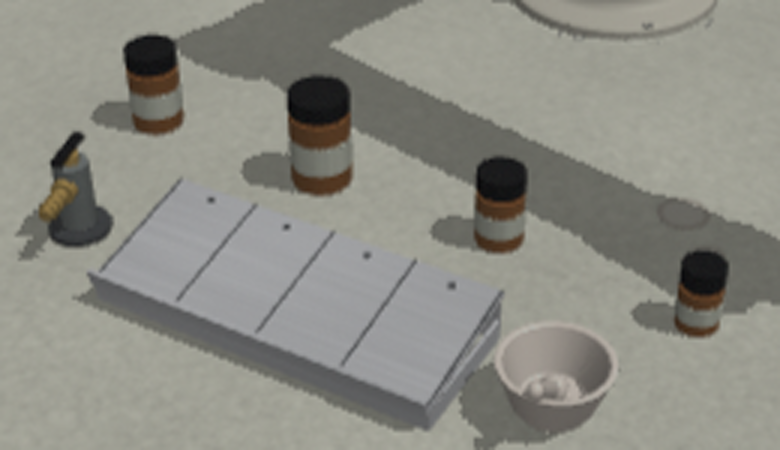

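```bash
cat > m2.py <<'E'
from h import *
cs={n:cam(n) for n in ["scene","top"]}
T=lambda l:np.array(l,float)/3.4+[250,180]; S=lambda l:np.array(l,float)/3+[190,170]
off=-.5+.5/3.4
td=T([(124,259),(254,251),(384,242),(513,234)]); sd=S([(452,286),(367,255),(286,227),(211,200)])
tn=T([(190,274),(321,265),(450,257)]); sn=S([(416,261),(334,233),(256,206)])
tf=T([(181,88),(305,78),(428,70)])
for a,b in zip(td,sd): print("dot",*[v.round(4) for v in tri([cs["top"],cs["scene"]],[a,b])])
for a,b in zip(tn,sn): print("near",*[v.round(4) for v in tri([cs["top"],cs["scene"]],[a,b])])
def w(p,L):  # p: x,y,z,yaw of tray centre at stop foot
    return (R.from_euler("xyz",[0,10,p[3]],degrees=True).as_matrix()@np.array(L).T).T+p[:3]
yc=.036*np.array([3,1,-1,-3]); yl=.072*np.array([1,0,-1])
def f(p):
    D=w(p,[[p[4],y,0] for y in yc]); N=w(p,[[-.117,y,0] for y in yl]); F=w(p,[[0,y,0] for y in yl])
    return np.concatenate([(proj(cs["top"],D)-td).ravel(),(proj(cs["scene"],D)-sd).ravel(),(proj(cs["top"],N)-tn).ravel(),(proj(cs["scene"],N)-sn).ravel(),(proj(cs["top"],F)-tf).ravel()])
s=least_squares(f,[.6,0,.02,0,-.1]); print(s.x.round(4),np.sqrt(np.mean(s.fun**2))); print(s.fun.reshape(-1,2).round(1).tolist())
for i,y in enumerate(yc): print("lane",i+1,w(s.x,[[0,y,0]])[0].round(4))
# jars: model fit to both rects
E
python3 m2.py
```

```text
dot [0.5418 0.1304 0.0377] 0.379
dot [0.5452 0.0579 0.0382] 0.3305
dot [ 0.5494 -0.0146  0.0378] 0.3254
dot [ 0.5527 -0.0865  0.0378] 0.4579
near [0.5326 0.0936 0.0391] 0.325
near [0.5365 0.0211 0.0384] 0.4547
near [ 0.5402 -0.0509  0.038 ] 0.3802
[ 0.6519  0.0266  0.0191  2.7302 -0.1064] 0.4754974211669163
[[0.1, 0.1], [-0.2, 0.1], [-0.5, 0.5], [-0.6, 0.5], [-1.0, -0.1], [-0.7, 0.2], [-0.3, -0.1], [-0.5, -0.1], [-0.0, -0.3], [-0.4, 0.1], [-0.3, 0.1], [-0.9, -0.1], [-0.8, -0.4], [-0.6, -0.6], [-0.3, -0.3], [-0.6, 0.5], [-0.7, 0.7]]
lane 1 [0.6467 0.1345 0.0191]
lane 2 [0.6502 0.0625 0.0191]
lane 3 [ 0.6536 -0.0094  0.0191]
lane 4 [ 0.657  -0.0813  0.0191]
```

Tray fit (0.5 px rms): stop foot at z≈0.019–0.022, yaw 2.7°. Lanes 1–4 are centred at y = 0.1345, 0.0625, -0.009 and -0.081. The jars are identified left to right as a, b, d, c, with heights matching bench-standing jars. Next I turn the tool to the tray's yaw while travelling.

```bash
python3 -m creep '[[[-0.031,-0.025,-0.002,-3.6,0],[-0.062,-0.049,-0.005,-7.1,0],[-0.093,-0.074,-0.007,-10.7,0],[-0.124,-0.098,-0.01,-14.2,0],[-0.155,-0.123,-0.012,-17.8,0],[-0.186,-0.147,-0.015,-21.4,0],[-0.217,-0.172,-0.018,-24.9,0],[-0.248,-0.1965,-0.02,-28.5,0]]]' 40
```

```text
time_s: 1.9
position: [0.4211, 0.2991, 0.2518]
ee_rot: [180.0, 0.0, -177.1]
force: [1.0, 0.7, -0.7]
opening: 0.0852
```

```bash
python3 -m creep '[[[-0.248,-0.1965,-0.02,-28.5,0]]]' >/dev/null 2>&1; echo skip
```

```text
skip
```

That second call was my mistake: a needless extra row, which shifted the pose again. I'll check where it left the arm.

```bash
python3 -c "
from cell import ctrl
s=ctrl.state();print(s['time_s'],s['position'].round(4),s['ee_rot'].round(2),s['force'].round(1),s['joint_positions'].round(1))"
```

```text
2.0 [0.4574 0.2717 0.2547] [-1.7995e+02 -4.0000e-02 -1.6882e+02] [ 0.   1.  -0.5] [-12.2  15.1 -25.2 104.3   7.2  62.3  61.1]
```

```bash
python3 -m creep '[[[0.005,-0.02,0,3,0],[0.015,-0.065,0,6,0],[0.027,-0.112,0,8.45,0],[0.039,-0.16,0,8.45,0],[0.05,-0.208,0,8.45,0],[0.062,-0.256,0,8.45,0],[0.073,-0.304,0,8.45,0],[0.084,-0.35,0,8.45,0]]]'
```

```text
time_s: 2.8
position: [0.4418, -0.0881, 0.2547]
ee_rot: [-180.0, 0.1, -177.7]
force: [0.3, -0.0, -1.2]
opening: 0.0852
```

```bash
python3 -m creep '[[[0.002,-0.04,0.01,0,0],[0.004,-0.085,0.03,0,0],[0.006,-0.125,0.045,0,0],[0.0065,-0.15,0.06,0,0],[0.0065,-0.15,0.06,0,0],[0.0065,-0.15,0.06,0,0]]]'
cat > wl.py <<'E'
import sys
from h import *
# python3 wl.py k x y [z0] : wrist check of jar k: detection + fit x,y of the model cylinder
k=sys.argv[1]; x,y=map(float,sys.argv[2:4]); r,h=SZ[k]
c=cam("wrist"); s=ctrl.state(); print("tcp",s["position"].round(4),s["ee_rot"].round(2),"cam",c["xyz"].round(4),c["attitude"].round(1))
ds=[d for d in ctrl.regions_of("wrist",f"jar_{k}_mid") if d["score"]>.2]
for d in ds: print(round(d["score"],2),np.array(d["rect"]).round(1))
P=proj(c,cyl(x,y,0,r,h)); print("pred",P.min(0).round(1),P.max(0).round(1), "mid",proj(c,[x,y,h/2]).round(1))
if len(sys.argv)>4: cv2.imwrite("pics/"+sys.argv[4],c["img"][:,:,::-1])
E
python3 wl.py c .4425 -.2385 w_c.png
```

```text
time_s: 3.4
position: [0.4418, -0.2361, 0.1939]
ee_rot: [179.9, -0.0, -177.7]
force: [-0.3, 1.1, 0.3]
opening: 0.0855
tcp [ 0.4423 -0.2353  0.1944] [ 1.7995e+02  1.0000e-02 -1.7759e+02] cam [ 0.3742 -0.2388  0.3376] [164.6  -0.   92.3]
0.71 [281.6 188.6 341.7 267.7]
pred [278.5 189.6] [342.  265.7] mid [[310.6 223.6]]
```

The wrist rectangle agrees with the prediction to 1–3 px, so I descend and grasp c.

```bash
python3 -m creep '[[[0,-0.002,0.03,0,0],[0,-0.002,0.07,0,0],[0,-0.002,0.11,0,0],[0,-0.002,0.145,0,0],[0,-0.002,0.163,0,0],[0,-0.002,0.163,0,0]]]'; python3 -m creep '[[[0,0,0,0,0.6],[0,0,0,0,0.8],[0,0,0,0,1],[0,0,0,0,1],[0,0,0,0,1],[0,0,0,0,1],[0,0,0,0,1],[0,0,0,0,1]]]' 35
```

```text
time_s: 4.1
position: [0.4411, -0.2359, 0.0295]
ee_rot: [179.8, -0.2, -177.5]
force: [0.1, 0.2, -0.2]
opening: 0.0857
time_s: 4.9
position: [0.4437, -0.2388, 0.0331]
ee_rot: [-179.9, 0.2, -177.6]
force: [-0.4, 1.5, 6.3]
opening: 0.0451
```

```bash
python3 -m creep '[[[0,0,-0.01,0,1],[0,0,-0.03,0,1],[0,0,-0.06,0,1],[0,0,-0.095,0,1],[0,0,-0.125,0,1],[0,0,-0.14,0,1],[0,0,-0.14,0,1]]]'; python3 -m creep '[[[-0.005,0.01,0,0,1],[-0.02,0.033,0,0,1],[-0.039,0.063,0,0,1],[-0.062,0.1,0,0,1],[-0.085,0.137,0,0,1],[-0.108,0.173,0,0,1],[-0.13,0.208,0,0,1],[-0.15,0.24,0,0,1]]]';  python3 -m creep '[[[-0.018,0.029,0,0,1],[-0.028,0.045,0,0,1],[-0.032,0.051,0,0,1],[-0.032,0.051,0,0,1],[-0.032,0.051,0,0,1]]]'
```

```text
time_s: 5.6
position: [0.444, -0.2395, 0.1747]
ee_rot: [-179.8, 0.3, -177.6]
force: [-0.7, -0.7, -1.0]
opening: 0.0453
time_s: 6.4
position: [0.5814, 0.011, 0.1694]
ee_rot: [179.9, -0.2, -177.5]
force: [1.2, -0.4, -1.4]
opening: 0.0452
time_s: 6.9
position: [0.611, 0.0576, 0.1707]
ee_rot: [-179.9, -0.1, -177.7]
force: [-0.0, -0.2, -1.8]
opening: 0.0455
```

```bash
python3 - <<'E'
from h import *
s=ctrl.state(); print(s["time_s"],s["position"].round(4),s["ee_rot"].round(2),s["force"].round(2),s["opening"])
c=cam("wrist"); cv2.imwrite("pics/w_c2.png",c["img"][:,:,::-1])
# predicted lane points in wrist image
Ry=R.from_euler("xyz",[0,10,2.73],degrees=True).as_matrix()
for y in (.108,.036,-.036): print(y,*proj(c,(Ry@np.array([[-.117,y,0],[0,y,0]]).T).T+[.6519,.0266,.021]).round(1))
E
```

```text
6.9 [0.611  0.0576 0.1707] [-1.7992e+02 -9.0000e-02 -1.7772e+02] [-0.04 -0.18 -1.77] 0.045451259873062325
0.108 [414.5 131. ] [402.2 269.1]
0.036 [317.5 129. ] [318.  270.2]
-0.036 [220.2 132. ] [233.6 270.2]
```

View pics/w_c2.png

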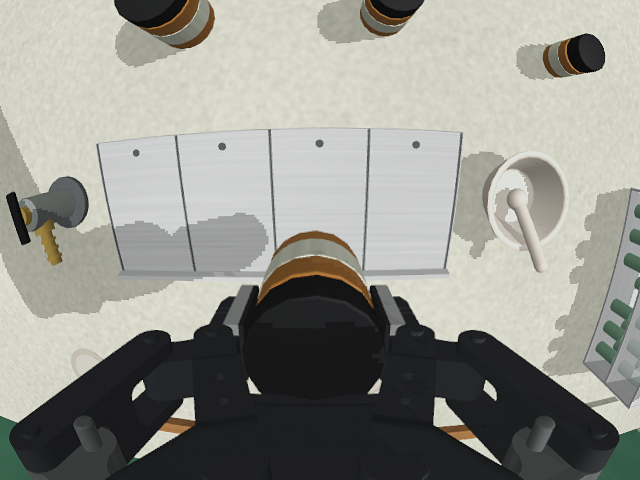

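The lane lines are where the model predicts them (lane 2 dot at 319,143; predicted centre line 318), and jar c is held upright and centred. Next I lower it to just above the deck, then press gently.

```bash
python3 -m creep '[[[0,0.002,0.02,0,1],[0,0.002,0.05,0,1],[0,0.002,0.08,0,1],[0,0.002,0.098,0,1],[0,0.002,0.103,0,1],[0,0.002,0.103,0,1]]]'; python3 -m creep '[[[0,0,0.001,0,1],[0,0,0.002,0,1],[0,0,0.003,0,1],[0,0,0.004,0,1],[0,0,0.004,0,1]]]' 20; python3 -m creep '[[[0,0,0.001,0,1],[0,0,0.002,0,1],[0,0,0.003,0,1],[0,0,0.003,0,1]]]'
```

```text
time_s: 7.55
position: [0.6112, 0.0603, 0.068]
ee_rot: [-180.0, -0.1, -177.7]
force: [-0.3, -0.7, -1.1]
opening: 0.0451
time_s: 8.05
position: [0.6126, 0.062, 0.0655]
ee_rot: [-180.0, 0.1, -177.6]
force: [-0.6, -1.0, 5.1]
opening: 0.0454
time_s: 8.45
position: [0.6151, 0.0622, 0.0644]
ee_rot: [180.0, 0.4, -177.6]
force: [0.4, -0.7, 11.4]
opening: 0.0453
```

```bash
python3 -m creep '[[[0,0,0.001,0,1],[0,0,0.002,0,1],[0,0,0.002,0,1]]]';python3 - <<'E'
from h import *
c=cam("wrist"); crop(c,"w_c3.png",180,200,480,480,2)
c=cam("scene"); crop(c,"s_c3.png",200,140,400,290,4)
E
```

```text
time_s: 8.75
position: [0.6168, 0.0623, 0.0633]
ee_rot: [180.0, 0.6, -177.6]
force: [3.4, -0.5, 13.2]
opening: 0.0453
```

View pics/s_c3.png

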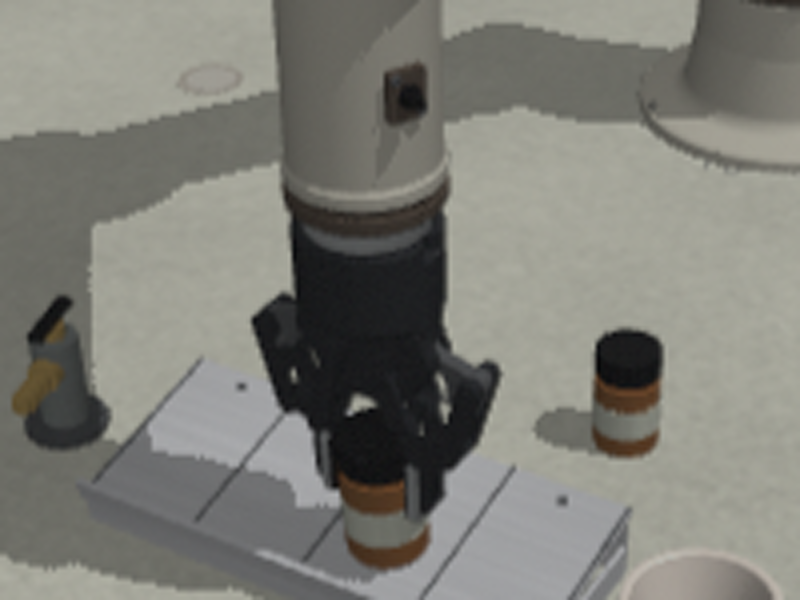

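```bash
python3 -m creep '[[[-0.003,0,0.0005,0,1],[-0.007,0,0.001,0,1],[-0.011,0,0.0017,0,1],[-0.014,0,0.0023,0,1],[-0.014,0,0.0023,0,1]]]'; python3 -m creep '[[[-0.002,0,0.0004,0,1],[-0.004,0,0.0007,0,1],[-0.006,0,0.001,0,1],[-0.006,0,0.001,0,1]]]'; python3 -m creep '[[[-0.002,0,0.0004,0,1],[-0.004,0,0.0007,0,1],[-0.004,0,0.0007,0,1]]]'
```

```text
time_s: 9.35
position: [0.6272, 0.0629, 0.0594]
ee_rot: [180.0, 0.2, -177.6]
force: [-2.5, -0.7, 12.7]
opening: 0.0453
time_s: 9.75
position: [0.6329, 0.0633, 0.0584]
ee_rot: [180.0, 0.1, -177.6]
force: [-4.0, 0.1, 12.8]
opening: 0.045
time_s: 10.05
position: [0.6369, 0.0635, 0.0577]
ee_rot: [180.0, 0.1, -177.6]
force: [-4.1, 0.2, 10.8]
opening: 0.0453
```

```bash
python3 -m creep '[[[-0.002,0,0.0004,0,1],[-0.003,0,0.0005,0,1],[-0.003,0,0.0005,0,1]]]'; python3 -m creep '[[[-0.002,0,0.0004,0,1],[-0.003,0,0.0005,0,1],[-0.003,0,0.0005,0,1]]]'
```

```text
time_s: 10.35
position: [0.6393, 0.0636, 0.0573]
ee_rot: [180.0, 0.1, -177.6]
force: [-5.3, -0.2, 13.5]
opening: 0.0452
time_s: 10.65
position: [0.6416, 0.0637, 0.0573]
ee_rot: [180.0, -0.0, -177.6]
force: [-8.5, -1.3, 18.9]
opening: 0.0447
```

```bash
python3 -m creep '[[[0,0,-0.001,0,1],[0,0,-0.001,0,0.44],[0,0,-0.001,0,0.4],[0,0,-0.001,0,0.36],[0,0,-0.001,0,0.36]]]'; python3 -c "
from h import *
c=cam('scene'); crop(c,'s_c4.png',230,180,360,290,5)
c=cam('wrist'); crop(c,'w_c4.png',180,120,480,440,1.8)"
```

```text
time_s: 11.15
position: [0.6416, 0.0631, 0.055]
ee_rot: [-180.0, -0.0, -177.6]
force: [-0.1, 0.5, -0.2]
opening: 0.0547
```

View pics/s_c4.png

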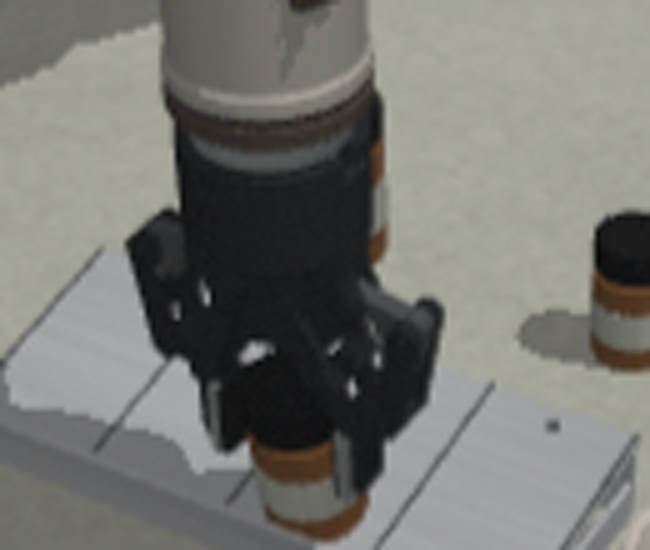

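```bash
python3 -m creep '[[[0,0,-0.005,0,0.36],[0,0,-0.02,0,0.36],[0,0,-0.05,0,0.36],[0.01,0,-0.085,0,0.36],[0.02,0,-0.115,0,0.2],[0.03,0,-0.135,0,0],[0.03,0,-0.135,0,0]]]'
cat > chk.py <<'E'
import sys
from h import *
# compare jar k standing flat in lane i against views; fit lane x,y
TR=[.6519,.0266,.021]; Ry=R.from_euler("xyz",[0,10,2.73],degrees=True).as_matrix()
def W(L): return (Ry@np.atleast_2d(L).T).T+TR
yc=dict(zip("abcd",(-.108,-.036,.036,.108)))
def dark(c,P):
    m=(c["img"].max(2)<50).astype(np.uint8)
    return m
cams=sys.argv[1].split(","); cs={n:cam(n) for n in cams}
for k in sys.argv[2]:
    r,h=SZ[k]; obs=[];use=[]
    for n in cams:
        P=proj(cs[n],W(cyl(-r,yc[k],0,r,h))); p=np.r_[P.min(0),P.max(0)]
        ds=[d for d in ctrl.search_frame(n,f"jar_{k}_mid")]
        ds=[d for d in ds if np.abs(np.array(d["rect"])-p).max()<40]
        if ds: obs.append(np.array(ds[0]["rect"],float)); use.append(n); print(k,n,"obs-pred",(obs[-1]-p).round(1),"size",(p[2:]-p[:2]).round(),round(ds[0]["score"],2))
        else: print(k,n,"none near",p.round())
    if use:
        def f(q):
            o=[]
            for n,b in zip(use,obs):
                P=proj(cs[n],W(cyl(-r+q[0],yc[k]+q[1],0,r,h))); o.append(np.r_[P.min(0),P.max(0)]-b)
            return np.concatenate(o)
        s=least_squares(f,[0,0],loss="soft_l1"); print("  offset mm (x down slope, y)",(s.x*1e3).round(1),"rms px",np.sqrt(np.mean(f(s.x)**2)).round(2))
if len(sys.argv)>3:
    n=cams[0]; cv2.imwrite("pics/"+sys.argv[3],cs[n]["img"][:,:,::-1])
E
python3 chk.py wrist,scene,top c w_c5.png
```

```text
time_s: 11.95
position: [0.6135, 0.0624, 0.1955]
ee_rot: [180.0, 0.4, -177.6]
force: [0.5, -0.6, 0.9]
opening: 0.0852
c wrist none near [278. 208. 345. 308.]
c scene obs-pred [5.5 2.1 0.7 0.2] size [27. 41.] 0.97
c top none near [309. 184. 334. 225.]
  offset mm (x down slope, y) [-0.6  8.1] rms px 1.83
```

View pics/w_c5.png

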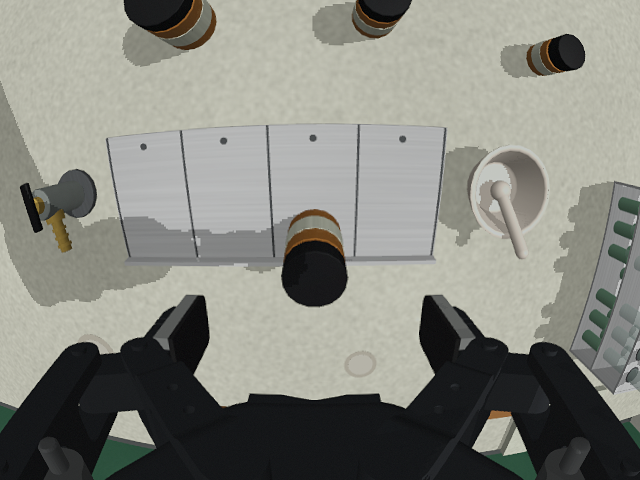

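Jar c stands at the stop: the lid and body outline is 281–347 × 208–306, against a predicted 278–345 × 208–308 for flat against the stop (about 2 mm left of centre). On to d.

```bash
python3 -m creep '[[[0.015,-0.01,0,0,0],[0.045,-0.029,0,0,0],[0.08,-0.051,0,0,0],[0.115,-0.073,0,0,0],[0.147,-0.094,0,0,0],[0.172,-0.11,0,0,0],[0.182,-0.116,0,0,0],[0.182,-0.116,0,0,0]]]'; python3 wl.py d .4367 -.0616
```

```text
time_s: 13.05
position: [0.4338, -0.0625, 0.1899]
ee_rot: [180.0, -0.1, -177.7]
force: [0.4, -0.4, 0.4]
opening: 0.0852
tcp [ 0.4353 -0.0615  0.1902] [ 1.7998e+02  2.0000e-02 -1.7763e+02] cam [ 0.3663 -0.065   0.3336] [164.7   0.   92.3]
0.66 [281.1 190.1 354.3 276.3]
pred [277.2 189.5] [352.5 279.3] mid [[314.8 228.9]]
```

```bash
python3 -m creep '[[[-0.001,0.001,0.03,0,0],[-0.001,0.001,0.07,0,0],[-0.001,0.001,0.11,0,0],[-0.001,0.001,0.14,0,0],[-0.001,0.001,0.151,0,0],[-0.001,0.001,0.151,0,0]]]'; python3 -m creep '[[[0,0,0,0,0.6],[0,0,0,0,0.8],[0,0,0,0,1],[0,0,0,0,1],[0,0,0,0,1],[0,0,0,0,1]]]' 40; python3 -m creep '[[[0,0,-0.01,0,1],[0,0,-0.03,0,1],[0,0,-0.06,0,1],[0,0,-0.09,0,1],[0,0,-0.12,0,1],[0,0,-0.135,0,1],[0,0,-0.135,0,1]]]'
```

```text
time_s: 13.75
position: [0.4354, -0.0595, 0.0378]
ee_rot: [179.9, -0.2, -177.5]
force: [0.4, -0.3, 0.9]
opening: 0.0853
time_s: 14.35
position: [0.4373, -0.0607, 0.0409]
ee_rot: [-180.0, 0.2, -177.6]
force: [-1.3, 0.5, 7.4]
opening: 0.0509
time_s: 15.05
position: [0.4375, -0.0609, 0.1773]
ee_rot: [-179.9, 0.3, -177.6]
force: [1.0, -0.4, -1.2]
opening: 0.051
```

```bash
python3 -m creep '[[[-0.01,0.01,0,0,1],[-0.032,0.033,0,0,1],[-0.062,0.064,0,0,1],[-0.092,0.096,0,0,1],[-0.122,0.127,0,0,1],[-0.15,0.156,0,0,1],[-0.17,0.177,0,0,1],[-0.177,0.1845,0,0,1]]]'; python3 -m creep '[[[0,0,0.01,0,1],[0,0,0.04,0,1],[0,0,0.07,0,1],[0,0,0.09,0,1],[0,0,0.098,0,1],[0,0,0.098,0,1]]]'
```

```text
time_s: 15.85
position: [0.6052, 0.1362, 0.1721]
ee_rot: [179.9, -0.1, -177.3]
force: [-0.1, 0.0, -2.3]
opening: 0.0512
time_s: 16.45
position: [0.6038, 0.1291, 0.075]
ee_rot: [-179.9, -0.1, -177.7]
force: [0.5, -0.6, -1.4]
opening: 0.0512
```

```bash
python3 -m creep '[[[0,0.002,0.001,0,1],[0,0.002,0.002,0,1],[0,0.002,0.003,0,1],[0,0.002,0.004,0,1],[0,0.002,0.004,0,1]]]' 20; python3 -m creep '[[[0,0,0.001,0,1],[0,0,0.002,0,1],[0,0,0.003,0,1],[0,0,0.003,0,1]]]'; python3 -m creep '[[[0,0,0.001,0,1],[0,0,0.002,0,1],[0,0,0.002,0,1]]]'
```

```text
time_s: 16.95
position: [0.6053, 0.1332, 0.0735]
ee_rot: [180.0, 0.1, -177.6]
force: [-1.8, 0.1, 4.8]
opening: 0.0511
time_s: 17.35
position: [0.6078, 0.1334, 0.0721]
ee_rot: [180.0, 0.4, -177.6]
force: [0.7, -1.1, 9.6]
opening: 0.0509
time_s: 17.65
position: [0.6094, 0.1335, 0.0712]
ee_rot: [179.9, 0.5, -177.6]
force: [2.9, -1.4, 12.7]
opening: 0.0512
```

```bash
python3 -m creep '[[[-0.003,0,0.0005,0,1],[-0.007,0,0.001,0,1],[-0.011,-0.001,0.0017,0,1],[-0.014,-0.001,0.0023,0,1],[-0.014,-0.001,0.0023,0,1]]]'; python3 -m creep '[[[-0.002,0,0.0004,0,1],[-0.004,0,0.0007,0,1],[-0.006,0,0.001,0,1],[-0.008,0,0.0014,0,1],[-0.008,0,0.0014,0,1]]]'; python3 -m creep '[[[-0.002,0,0.0004,0,1],[-0.003,0,0.0005,0,1],[-0.003,0,0.0005,0,1]]]'
```

```text
time_s: 18.15
position: [0.6208, 0.1339, 0.068]
ee_rot: [179.9, 0.2, -177.6]
force: [-2.7, 0.0, 13.1]
opening: 0.0513
time_s: 18.65
position: [0.6282, 0.1344, 0.0667]
ee_rot: [179.9, 0.2, -177.6]
force: [-3.6, 0.6, 14.5]
opening: 0.0509
time_s: 18.95
position: [0.6307, 0.1345, 0.0663]
ee_rot: [179.9, 0.1, -177.6]
force: [-4.5, 0.4, 16.6]
opening: 0.0514
```

```bash
python3 -m creep '[[[-0.002,0,0.0004,0,1],[-0.003,0,0.0005,0,1],[-0.003,0,0.0005,0,1]]]'; python3 -m creep '[[[-0.002,0,0.0004,0,1],[-0.003,0,0.0005,0,1],[-0.003,0,0.0005,0,1]]]'
```

```text
time_s: 19.25
position: [0.6338, 0.1347, 0.0658]
ee_rot: [179.9, 0.1, -177.6]
force: [-5.1, 0.3, 15.5]
opening: 0.0512
time_s: 19.55
position: [0.6359, 0.1348, 0.0656]
ee_rot: [179.9, 0.1, -177.5]
force: [-8.0, 0.2, 20.0]
opening: 0.0512
```

Same contact signature as for c, at the expected place. I release d to about 60 mm and lift.

```bash
python3 -m creep '[[[0,0,-0.001,0,1],[0,0,-0.001,0,0.38],[0,0,-0.001,0,0.34],[0,0,-0.001,0,0.3],[0,0,-0.001,0,0.3]]]'; python3 -m creep '[[[0,0,-0.005,0,0.3],[0,0,-0.02,0,0.3],[0,0,-0.05,0,0.3],[0.01,0,-0.085,0,0.3],[0.02,0,-0.115,0,0.2],[0.03,0,-0.135,0,0],[0.03,0,-0.135,0,0]]]'; python3 chk.py wrist,scene,top cd w_d5.png
```

```text
time_s: 20.05
position: [0.6356, 0.1333, 0.0627]
ee_rot: [-180.0, -0.0, -177.6]
force: [-0.3, -0.8, -0.3]
opening: 0.0599
time_s: 20.75
position: [0.6074, 0.1331, 0.2033]
ee_rot: [179.9, 0.4, -177.6]
force: [0.1, 0.2, 0.2]
opening: 0.0853
c wrist obs-pred [ 2.5  1.7 -0.1 -0.2] size [75. 95.] 0.68
c scene obs-pred [ 0.4  0.1  1.3 -0.4] size [27. 41.] 0.57
c top none near [309. 184. 334. 225.]
  offset mm (x down slope, y) [0.3 1.3] rms px 0.89
d wrist obs-pred [ 1.6 -2.6  2.5 -3. ] size [ 76. 111.] 0.95
d scene obs-pred [ 3.8 -0.5  1.1  2.4] size [29. 47.] 0.93
d top none near [267. 183. 298. 230.]
  offset mm (x down slope, y) [-2.5  1.5] rms px 1.38
```

View pics/w_d5.png

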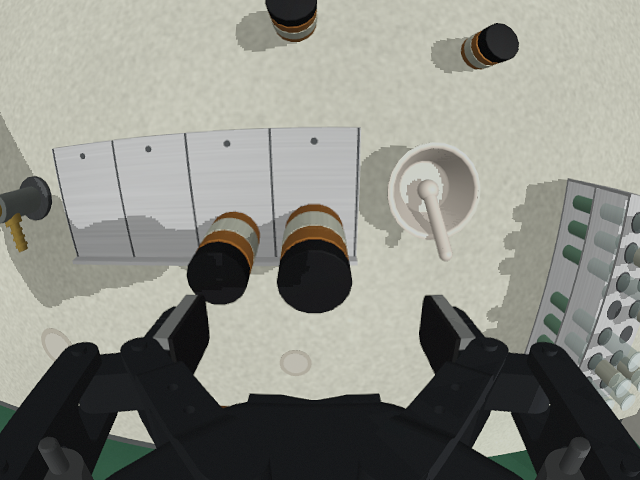

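c is centred at the stop. d may have a gap of 2–3 mm, which I'll recheck later. Next is b.

```bash
python3 -m creep '[[[0.015,-0.002,0,0,0],[0.045,-0.004,0,0,0],[0.08,-0.008,0,0,0],[0.115,-0.012,0,0,0],[0.147,-0.015,0,0,0],[0.17,-0.018,0,0,0],[0.179,-0.018,0.01,0,0],[0.179,-0.018,0.01,0,0]]]'; python3 wl.py b .4296 .1074;  python3 chk.py wrist,scene,top cd
```

```text
time_s: 22.0
position: [0.4261, 0.1064, 0.1869]
ee_rot: [-180.0, -0.1, -177.6]
force: [0.7, 0.3, 0.4]
opening: 0.0855
tcp [0.4276 0.1067 0.1875] [-1.7999e+02 -4.0000e-02 -1.7758e+02] cam [0.3588 0.1038 0.3307] [1.647e+02 1.000e-01 9.250e+01]
0.58 [290.  201.2 341.  262.9]
pred [287.8 197.3] [342.3 264.3] mid [[314.9 227.7]]
c wrist none near [230. 389. 285. 476.]
c scene obs-pred [ 2.1  1.2 -1.8  0.4] size [27. 41.] 0.77
c top obs-pred [ 1.4  0.1 -3.  -8.4] size [25. 41.] 0.61
  offset mm (x down slope, y) [2.3 1.1] rms px 3.02
d wrist none near [305. 386. 363. 486.]
d scene obs-pred [ 3.8  2.1 -0.3 -0.6] size [29. 47.] 0.79
d top none near [267. 183. 298. 230.]
  offset mm (x down slope, y) [-0.5  4.2] rms px 1.73
```

Jar b is where expected; I grasp it and lift.

```bash
python3 -m creep '[[[-0.001,0.001,0.03,0,0],[-0.001,0.001,0.07,0,0],[-0.001,0.001,0.11,0,0],[-0.001,0.001,0.145,0,0],[-0.001,0.001,0.162,0,0],[-0.001,0.001,0.162,0,0]]]'; python3 -m creep '[[[0,0,0,0,0.6],[0,0,0,0,0.8],[0,0,0,0,1],[0,0,0,0,1],[0,0,0,0,1],[0,0,0,0,1],[0,0,0,0,1]]]' 35; python3 -m creep '[[[0,0,-0.01,0,1],[0,0,-0.03,0,1],[0,0,-0.06,0,1],[0,0,-0.09,0,1],[0,0,-0.12,0,1],[0,0,-0.135,0,1],[0,0,-0.135,0,1]]]'
```

```text
time_s: 23.15
position: [0.4265, 0.1073, 0.0238]
ee_rot: [-179.9, -0.3, -177.6]
force: [-0.0, -0.0, -0.0]
opening: 0.0858
time_s: 23.85
position: [0.4298, 0.108, 0.0274]
ee_rot: [180.0, 0.2, -177.6]
force: [-0.5, -1.4, 4.3]
opening: 0.0392
time_s: 24.55
position: [0.4305, 0.1082, 0.1642]
ee_rot: [179.9, 0.4, -177.6]
force: [0.2, -0.0, -0.7]
opening: 0.0392
```

```bash
python3 -m creep '[[[-0.01,-0.007,0,0,1],[-0.032,-0.022,0,0,1],[-0.062,-0.043,0,0,1],[-0.094,-0.066,0,0,1],[-0.126,-0.088,0,0,1],[-0.154,-0.108,0,0,1],[-0.175,-0.123,0,0,1],[-0.182,-0.1275,0,0,1]]]'; python3 -m creep '[[[0,0,0.01,0,1],[0,0,0.04,0,1],[0,0,0.07,0,1],[0,0,0.09,0,1],[0,0,0.1,0,1],[0,0,0.1,0,1]]]'
```

```text
time_s: 25.35
position: [0.6172, -0.0158, 0.1588]
ee_rot: [-179.9, -0.1, -177.8]
force: [0.7, 0.4, -1.0]
opening: 0.039
time_s: 25.95
position: [0.6144, -0.0107, 0.0596]
ee_rot: [180.0, -0.1, -177.5]
force: [-0.2, -0.6, -0.7]
opening: 0.0395
```

```bash
python3 -m creep '[[[0,-0.001,0.001,0,1],[0,-0.001,0.002,0,1],[0,-0.001,0.003,0,1],[0,-0.001,0.004,0,1],[0,-0.001,0.004,0,1]]]' 20; python3 -m creep '[[[0,0,0.001,0,1],[0,0,0.002,0,1],[0,0,0.003,0,1],[0,0,0.003,0,1]]]'; python3 -m creep '[[[-0.003,0,0.0005,0,1],[-0.007,0,0.001,0,1],[-0.011,-0.001,0.0017,0,1],[-0.014,-0.001,0.0023,0,1],[-0.014,-0.001,0.0023,0,1]]]'
```

```text
time_s: 26.45
position: [0.6162, -0.013, 0.058]
ee_rot: [-180.0, 0.0, -177.6]
force: [-1.4, -0.1, 4.5]
opening: 0.0392
time_s: 26.85
position: [0.6185, -0.0128, 0.0566]
ee_rot: [-180.0, 0.3, -177.6]
force: [0.2, 0.7, 8.6]
opening: 0.0394
time_s: 27.35
position: [0.6312, -0.0134, 0.0533]
ee_rot: [-180.0, 0.1, -177.6]
force: [-0.9, -0.3, 6.1]
opening: 0.0392
```

```bash
python3 -m creep '[[[-0.002,0.001,0.0004,0,1],[-0.004,0.002,0.0007,0,1],[-0.006,0.003,0.001,0,1],[-0.009,0.003,0.0016,0,1],[-0.009,0.003,0.0016,0,1]]]'; python3 -m creep '[[[-0.002,0,0.0004,0,1],[-0.003,0,0.0005,0,1],[-0.003,0,0.0005,0,1]]]';python3 -m creep '[[[-0.002,0,0.0004,0,1],[-0.003,0,0.0005,0,1],[-0.003,0,0.0005,0,1]]]'
```

```text
time_s: 27.85
position: [0.6399, -0.0106, 0.0518]
ee_rot: [-180.0, 0.1, -177.6]
force: [-0.5, -1.1, 7.0]
opening: 0.0391
time_s: 28.15
position: [0.6426, -0.0104, 0.0513]
ee_rot: [-180.0, 0.1, -177.6]
force: [-2.5, -1.2, 7.9]
opening: 0.0389
time_s: 28.45
position: [0.6438, -0.0103, 0.0511]
ee_rot: [-180.0, -0.1, -177.6]
force: [-7.6, -0.2, 14.3]
opening: 0.0394
```

```bash
python3 -m creep '[[[-0.002,0,0.0004,0,1],[-0.003,0,0.0005,0,1],[-0.003,0,0.0005,0,1]]]';  python3 -m creep '[[[0,0,-0.001,0,1],[0,0,-0.001,0,0.52],[0,0,-0.001,0,0.46],[0,0,-0.001,0,0.42],[0,0,-0.001,0,0.42]]]'; python3 -m creep '[[[0,0,-0.005,0,0.42],[0,0,-0.02,0,0.42],[0,0,-0.05,0,0.42],[0.01,0,-0.085,0,0.42],[0.02,0,-0.115,0,0.3],[0.03,0,-0.135,0,0],[0.03,0,-0.135,0,0]]]'; python3 chk.py wrist,scene,top bcd w_b5.png
```

```text
time_s: 28.75
position: [0.6464, -0.0102, 0.0509]
ee_rot: [-180.0, -0.2, -177.6]
force: [-9.8, -1.8, 17.9]
opening: 0.039
time_s: 29.25
position: [0.6479, -0.0097, 0.0495]
ee_rot: [180.0, 0.0, -177.6]
force: [0.1, -0.5, -0.2]
opening: 0.0495
time_s: 29.95
position: [0.6196, -0.0108, 0.1898]
ee_rot: [-180.0, 0.4, -177.6]
force: [0.6, -0.9, 0.2]
opening: 0.0843
b wrist obs-pred [-2.7  1.4  0.4 -0.6] size [57. 86.] 0.82
b scene obs-pred [ 2.8 -0.1  1.3 -0.8] size [24. 35.] 0.57
b top none near [348. 184. 372. 220.]
  offset mm (x down slope, y) [-0.3 -0.1] rms px 1.56
c wrist obs-pred [ 2.9 -1.8 -0.9  3.5] size [79. 99.] 0.79
c scene obs-pred [ 3.5  2.1 -1.4 -0.2] size [27. 41.] 0.56
c top obs-pred [ 2.8  0.9 -4.3  0.4] size [25. 41.] 0.72
  offset mm (x down slope, y) [-0.1  0.7] rms px 2.38
d wrist obs-pred [ 5.   0.3  1.3 -0.5] size [100. 107.] 0.91
d scene obs-pred [3.5 1.1 2.  0.1] size [29. 47.] 0.92
d top obs-pred [-1.4  1.3  0.2  1.5] size [32. 47.] 0.88
  offset mm (x down slope, y) [-0.4  3.1] rms px 1.25
```

View pics/w_b5.png

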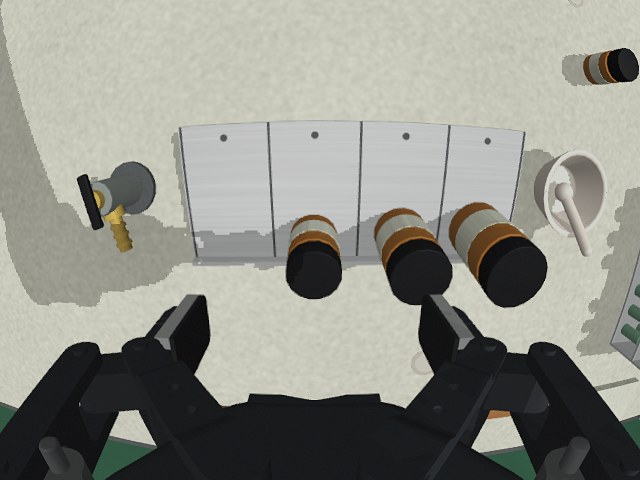

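All three stand at the stop within about 1 mm in x. Last is a.

```bash
python3 -m creep '[[[0.012,0.022,0,0,0],[0.033,0.06,0,0,0],[0.056,0.102,0,0,0],[0.079,0.144,0,0,0],[0.102,0.186,0,0,0],[0.125,0.228,0,0,0],[0.147,0.269,0,0,0],[0.16,0.293,0,0,0]]]'; python3 -m creep '[[[0.005,0.009,0.005,0,0],[0.005,0.009,0.005,0,0],[0.005,0.009,0.005,0,0]]]'; python3 wl.py a .4413 .2834;  python3 chk.py scene,top bcd
```

```text
time_s: 31.35
position: [0.443, 0.279, 0.185]
ee_rot: [179.9, -0.0, -177.3]
force: [-0.1, 0.7, -0.8]
opening: 0.0853
time_s: 31.65
position: [0.4411, 0.2822, 0.1793]
ee_rot: [-179.9, -0.0, -177.7]
force: [1.1, -0.8, -0.1]
opening: 0.0854
tcp [0.4415 0.2819 0.1794] [-179.93   -0.   -177.76] cam [0.3735 0.2798 0.323 ] [1.646e+02 1.000e-01 9.240e+01]
0.71 [294.7 199.  341.2 254. ]
pred [292.5 198. ] [338.6 255.1] mid [[315.5 224.3]]
b scene obs-pred [ 1.8  1.2 -1.9  0. ] size [24. 35.] 0.64
b top obs-pred [ 1.4 -2.3  2.8  1.3] size [24. 36.] 0.75
  offset mm (x down slope, y) [ 1.5 -3.2] rms px 1.64
c scene obs-pred [ 3.7  2.4 -1.8  2.5] size [27. 41.] 0.75
c top obs-pred [-0.2  0.9  1.3 -4.1] size [25. 41.] 0.94
  offset mm (x down slope, y) [ 5.9 -0.1] rms px 2.42
d scene obs-pred [ 2.1  1.6  3.3 -1.4] size [29. 47.] 0.58
d top obs-pred [ 0.4 -0.2  0.6  1.1] size [32. 47.] 0.78
  offset mm (x down slope, y) [-2.2  0.8] rms px 1.4
```

```bash
python3 -m creep '[[[0,0.003,0.03,0,0],[0,0.003,0.07,0,0],[0,0.003,0.11,0,0],[0,0.003,0.145,0,0],[0,0.003,0.162,0,0],[0,0.003,0.162,0,0]]]'; python3 -m creep '[[[0,0,0,0,0.6],[0,0,0,0,0.8],[0,0,0,0,1],[0,0,0,0,1],[0,0,0,0,1],[0,0,0,0,1],[0,0,0,0,1]]]' 30; python3 -m creep '[[[0,0,-0.01,0,1],[0,0,-0.03,0,1],[0,0,-0.06,0,1],[0,0,-0.09,0,1],[0,0,-0.125,0,1],[0,0,-0.15,0,1],[0,0,-0.155,0,1],[0,0,-0.155,0,1]]]'
```

```text
time_s: 32.75
position: [0.438, 0.2856, 0.015]
ee_rot: [-179.8, -0.3, -177.6]
force: [-0.1, -0.1, -0.3]
opening: 0.0857
time_s: 33.45
position: [0.4411, 0.2874, 0.0191]
ee_rot: [179.9, 0.1, -177.6]
force: [-0.8, -0.8, 7.2]
opening: 0.0334
time_s: 34.25
position: [0.4406, 0.2871, 0.1739]
ee_rot: [179.9, 0.1, -177.6]
force: [0.4, -0.3, -1.1]
opening: 0.0334
```

```bash
python3 -m creep '[[[-0.006,-0.014,0,0,1],[-0.018,-0.041,0,0,1],[-0.034,-0.077,0,0,1],[-0.051,-0.116,0,0,1],[-0.068,-0.155,0,0,1],[-0.085,-0.194,0,0,1],[-0.102,-0.232,0,0,1],[-0.119,-0.271,0,0,1]]]'; python3 -m creep '[[[-0.017,-0.039,0,0,1],[-0.032,-0.073,0,0,1],[-0.042,-0.096,0,0,1],[-0.047,-0.1065,0,0,1],[-0.047,-0.1065,0,0,1]]]'; python3 -m creep '[[[0,0,0.01,0,1],[0,0,0.04,0,1],[0,0,0.07,0,1],[0,0,0.095,0,1],[0,0,0.112,0,1],[0,0,0.117,0,1],[0,0,0.117,0,1]]]'
```

```text
time_s: 35.05
position: [0.5695, 0.0195, 0.1707]
ee_rot: [180.0, -0.2, -177.6]
force: [0.6, 0.3, -0.2]
opening: 0.033
time_s: 35.55
position: [0.6211, -0.0849, 0.1709]
ee_rot: [-180.0, -0.2, -177.7]
force: [0.4, 0.3, -1.3]
opening: 0.0334
time_s: 36.25
position: [0.6213, -0.0821, 0.055]
ee_rot: [180.0, -0.1, -177.5]
force: [-0.1, -0.4, -0.4]
opening: 0.0335
```

```bash
python3 -m creep '[[[0,0,0.002,0,1],[0,0,0.003,0,1],[0,0,0.004,0,1],[0,0,0.005,0,1],[0,0,0.005,0,1]]]' 20; python3 -m creep '[[[0,0,0.001,0,1],[0,0,0.002,0,1],[0,0,0.003,0,1],[0,0,0.003,0,1]]]'; python3 -m creep '[[[0,0,0.001,0,1],[-0.003,0,0.0015,0,1],[-0.007,0,0.002,0,1],[-0.011,-0.001,0.0027,0,1],[-0.011,-0.001,0.0027,0,1]]]'
```

```text
time_s: 36.75
position: [0.6219, -0.0834, 0.0509]
ee_rot: [-180.0, 0.0, -177.6]
force: [0.6, -0.4, -0.8]
opening: 0.0334
time_s: 37.15
position: [0.6231, -0.0834, 0.0495]
ee_rot: [-180.0, 0.1, -177.6]
force: [-2.0, -0.8, 10.1]
opening: 0.0335
time_s: 37.65
position: [0.6339, -0.0838, 0.046]
ee_rot: [-180.0, 0.1, -177.6]
force: [-0.6, -0.1, 5.9]
opening: 0.0331
```

```bash
python3 -m creep '[[[-0.002,0.001,0.0004,0,1],[-0.005,0.0015,0.0009,0,1],[-0.008,0.0015,0.0014,0,1],[-0.01,0.0015,0.0018,0,1],[-0.01,0.0015,0.0018,0,1]]]'; python3 -m creep '[[[-0.002,0,0.0004,0,1],[-0.003,0,0.0005,0,1],[-0.003,0,0.0005,0,1]]]';python3 -m creep '[[[-0.002,0,0.0004,0,1],[-0.003,0,0.0005,0,1],[-0.003,0,0.0005,0,1]]]'
```

```text
time_s: 38.15
position: [0.6434, -0.0822, 0.0443]
ee_rot: [-180.0, 0.1, -177.6]
force: [-0.9, -0.6, 7.1]
opening: 0.0331
time_s: 38.45
position: [0.6462, -0.082, 0.0436]
ee_rot: [-180.0, 0.0, -177.6]
force: [-1.6, -0.1, 6.0]
opening: 0.0331
time_s: 38.75
position: [0.6481, -0.082, 0.0429]
ee_rot: [-180.0, -0.1, -177.6]
force: [-2.9, -1.3, 7.0]
opening: 0.0331
```

```bash
python3 -m creep '[[[-0.002,0,0.0004,0,1],[-0.003,0,0.0005,0,1],[-0.003,0,0.0005,0,1]]]';python3 -m creep '[[[-0.002,0,0.0004,0,1],[-0.003,0,0.0005,0,1],[-0.003,0,0.0005,0,1]]]'
```

```text
time_s: 39.05
position: [0.6495, -0.0819, 0.0426]
ee_rot: [-180.0, -0.3, -177.6]
force: [-9.6, -0.0, 13.3]
opening: 0.0333
time_s: 39.35
position: [0.6524, -0.0819, 0.0423]
ee_rot: [-180.0, -0.3, -177.6]
force: [-9.7, 0.1, 14.1]
opening: 0.0336
```

```bash
python3 -m creep '[[[0,0,-0.001,0,1],[0,0,-0.001,0,0.58],[0,0,-0.001,0,0.54],[0,0,-0.001,0,0.48],[0,0,-0.001,0,0.48]]]'; python3 -m creep '[[[0,0,-0.005,0,0.48],[0,0,-0.02,0,0.48],[0,0,-0.05,0,0.48],[0.01,0,-0.085,0,0.48],[0.02,0,-0.115,0,0.4],[0.03,0.02,-0.145,0,0.3],[0.04,0.06,-0.15,0,0],[0.04,0.08,-0.15,0,0]]]'; python3 chk.py wrist,scene,top abcd w_a5.png
```

```text
time_s: 39.85
position: [0.655, -0.0814, 0.0421]
ee_rot: [180.0, 0.0, -177.6]
force: [-0.1, 0.2, 0.5]
opening: 0.0443
time_s: 40.65
position: [0.6118, 0.0005, 0.1961]
ee_rot: [179.9, 0.3, -177.5]
force: [1.3, 0.2, 0.9]
opening: 0.0849
a wrist obs-pred [-0.1  0.3 -0.4 -0.9] size [55. 69.] 0.7
a scene obs-pred [ 0.6  3.1  1.3 -2.5] size [21. 29.] 0.82
a top obs-pred [ 2.1  4.1 -9.1 -1.3] size [22. 30.] 0.62
  offset mm (x down slope, y) [-0.5  0.1] rms px 3.22
b wrist obs-pred [-2.4  2.1 -0.3  1.1] size [55. 85.] 0.6
b scene obs-pred [ 0.9  4.7 -1.3  1.3] size [24. 35.] 0.85
b top obs-pred [ 2.1 -0.3 -1.9 -1.5] size [24. 36.] 0.76
  offset mm (x down slope, y) [ 1.7 -0.7] rms px 1.7
c wrist obs-pred [ 2.3  0.5  1.7 -0.5] size [75. 98.] 0.89
c scene obs-pred [2.5 0.  0.  0.8] size [27. 41.] 0.88
c top obs-pred [ 2.4  4.6 -2.8 -0.2] size [25. 41.] 0.89
  offset mm (x down slope, y) [-0.1  1.7] rms px 1.83
d wrist obs-pred [ 4.2  0.2  3.6 -4.4] size [ 96. 107.] 0.82
d scene obs-pred [ 4.   2.   1.6 -0.8] size [29. 47.] 0.94
d top obs-pred [0.4 1.  1.7 0.1] size [32. 47.] 0.78
  offset mm (x down slope, y) [-1.7  3. ] rms px 1.7
```

View pics/w_a5.png

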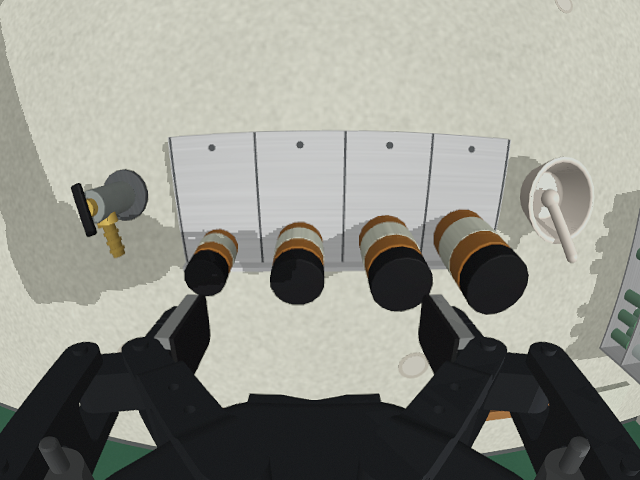

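All four stand in the right lanes: a, b and c are at the stop, while d reads 1.5–2 mm short of it. There is time to spare, so I'll nudge d down the slope with closed fingertips set low behind its base.

```bash
python3 -m creep '[[[0.01,0.02,0,0,0.3],[0.025,0.055,0,0,1],[0.04,0.095,0,0,1],[0.05,0.125,0,0,1],[0.055,0.137,0,0,1],[0.055,0.137,0,0,1],[0.055,0.137,0,0,1]]]'; python3 -m creep '[[[0,0,0.03,0,1],[0,0,0.07,0,1],[0,0,0.11,0,1],[0,0,0.135,0,1],[0,0,0.135,0,1],[0,0,0.135,0,1]]]'
```

```text
time_s: 42.1
position: [0.5515, 0.1297, 0.1922]
ee_rot: [-179.9, 0.0, -177.7]
force: [1.0, -0.5, 0.1]
opening: 0.0001
time_s: 42.7
position: [0.5515, 0.1295, 0.0572]
ee_rot: [-179.9, -0.0, -177.7]
force: [1.6, 0.0, 0.6]
opening: -0.0004
```

```bash
python3 -m creep '[[[0,0.002,0.004,0,1],[0,0.004,0.008,0,1],[0,0.004,0.010,0,1],[0,0.004,0.010,0,1],[0,0.004,0.010,0,1]]]'; python3 chk.py wrist d w_d6.png
```

```text
time_s: 43.2
position: [0.5507, 0.1355, 0.0475]
ee_rot: [180.0, 0.0, -177.6]
force: [-0.6, 0.1, -0.6]
opening: 0.0003
d wrist none near [238. 366. 364. 561.]
```

View pics/w_d6.png

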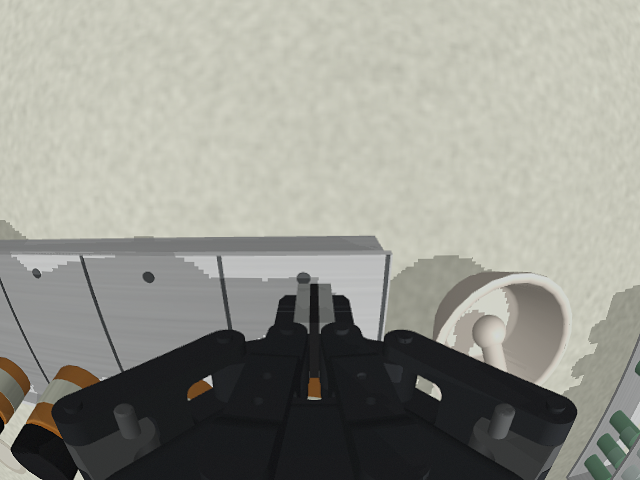

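```bash
python3 -m creep '[[[-0.006,0,0,0,1],[-0.014,0,0,0,1],[-0.021,0,0,0,1],[-0.024,0,0,0,1],[-0.024,0,0,0,1],[-0.024,0,0,0,1]]]'; for i in 1 2; do python3 -m creep '[[[-0.001,0,0,0,1],[-0.002,0,0,0,1],[-0.002,0,0,0,1],[-0.002,0,0,0,1]]]'|grep -E 'pos|force'; done
```

```text
time_s: 43.9
position: [0.5743, 0.1364, 0.047]
ee_rot: [180.0, -0.0, -177.6]
force: [-0.9, 0.0, 0.1]
opening: -0.0001
position: [0.5765, 0.1365, 0.0472]
force: [0.5, -0.3, -0.3]
position: [0.5786, 0.1365, 0.0472]
force: [1.2, 1.2, 0.0]
```

```bash
for i in 1 2 3; do python3 -m creep '[[[-0.0005,0,0,0,1],[-0.001,0,0,0,1],[-0.0015,0,0,0,1],[-0.0015,0,0,0,1]]]'|grep -E 'pos|force'; done
```

```text
position: [0.5802, 0.1366, 0.0472]
force: [1.1, 0.4, -0.3]
position: [0.5816, 0.1367, 0.0472]
force: [0.0, -0.4, -0.9]
position: [0.5831, 0.1368, 0.0472]
force: [-0.3, -1.1, -0.3]
```

```bash
for i in 1 2 3; do python3 -m creep '[[[-0.0005,0,0,0,1],[-0.001,0,0,0,1],[-0.001,0,0,0,1],[-0.001,0,0,0,1]]]'|grep -E 'pos|force'; done; python3 chk.py scene,top d
```

```text
position: [0.584, 0.1368, 0.0472]
force: [-1.0, -0.2, 0.4]
position: [0.5851, 0.1368, 0.0472]
force: [0.4, -0.5, 0.1]
position: [0.5861, 0.1369, 0.0472]
force: [-0.1, -0.2, -0.3]
d scene obs-pred [ 5.3  5.1  2.  -0.6] size [29. 47.] 0.59
d top none near [267. 183. 298. 230.]
  offset mm (x down slope, y) [-0.7  8.3] rms px 2.47
```

```bash
for i in 1 2 3; do python3 -m creep '[[[-0.0005,0,0,0,1],[-0.001,0,0,0,1],[-0.001,0,0,0,1],[-0.001,0,0,0,1]]]'|grep -E 'pos|force'; done
```

```text
position: [0.5871, 0.1369, 0.0472]
force: [0.0, 0.5, -0.4]
position: [0.5877, 0.137, 0.0471]
force: [-1.2, 0.2, -0.7]
position: [0.588, 0.137, 0.0469]
force: [-5.6, -0.4, 2.2]
```

Contact at x≈0.588, where a jar at the stop should be met. The force rose straight to 5.6 N with no sliding, so d is firmly against the stop. I back off and check everything.

```bash
python3 -m creep '[[[0.003,0,0,0,1],[0.01,0,0,0,1],[0.03,0,0,0,1],[0.05,0,-0.02,0,1],[0.06,0,-0.06,0,1],[0.06,0,-0.11,0,1],[0.06,0,-0.15,0,1]]]'; python3 -m creep '[[[0.005,-0.02,0,0,1],[0.01,-0.06,0,0,1],[0.01,-0.09,0,0,1],[0.01,-0.11,0,0,1],[0.01,-0.11,0,0,1],[0.01,-0.11,0,0,1]]]'; python3 chk.py scene abcd; python3 - <<'E'
from h import *
c=cam("scene"); a=cv2.resize(c["img"][170:330,190:390,::-1],None,fx=4,fy=4,interpolation=cv2.INTER_CUBIC)[:600]
cv2.imwrite("pics/s_end.png",a)
c=cam("top"); crop(c,"t_end.png",70,100,490,350,1.9)
for k in ["tube_rack"]: print([d["rect"] for d in ctrl.search_frame("top",k)][:1])
print(ctrl.state()["time_s"],ctrl.state()["position"])
E
```

```text
time_s: 49.2
position: [0.5296, 0.1347, 0.2]
ee_rot: [180.0, 0.2, -177.6]
force: [1.1, -0.1, 0.6]
opening: -0.0003
time_s: 49.8
position: [0.5241, 0.0243, 0.1975]
ee_rot: [180.0, 0.1, -177.6]
force: [0.1, 1.1, 0.2]
opening: -0.0
a scene obs-pred [ 2.8  5.4 -0.5 -1.1] size [21. 29.] 0.72
  offset mm (x down slope, y) [1.2 4.4] rms px 2.73
b scene none near [249. 243. 273. 278.]
c scene obs-pred [0.7 0.6 1.6 1.5] size [27. 41.] 0.56
  offset mm (x down slope, y) [1.5 3.8] rms px 0.42
d scene obs-pred [ 4.8  1.  -0.5 -0. ] size [29. 47.] 0.84
  offset mm (x down slope, y) [-1.3  5.2] rms px 1.89
[[76.1, 123.2, 154.2, 260.2]]
50.2 [0.5237411  0.02488285 0.1971384 ]
```

View pics/s_end.png

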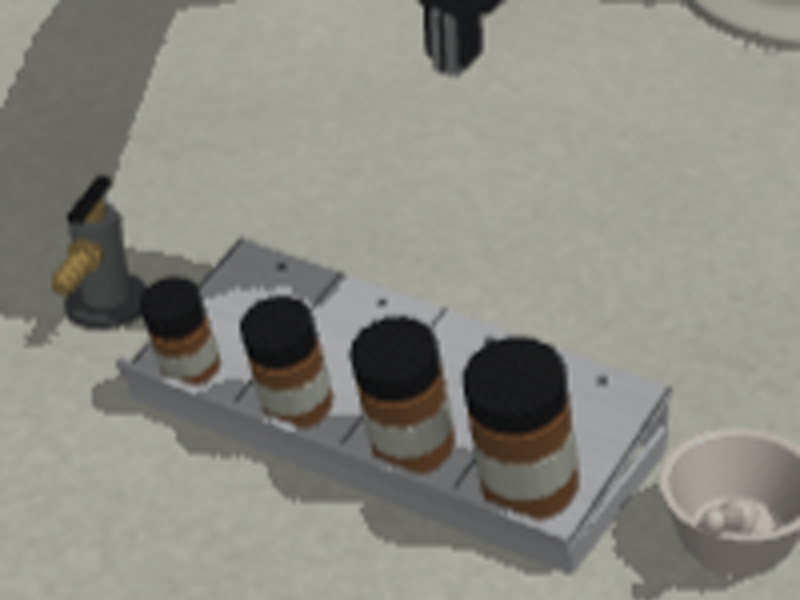

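View pics/t_end.png

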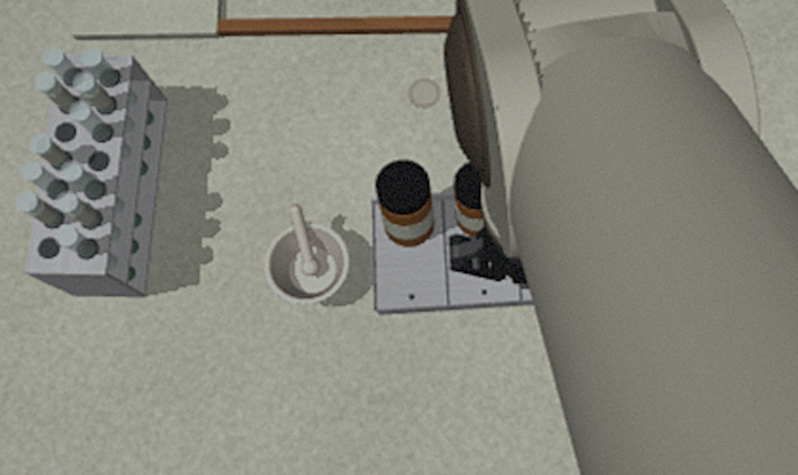

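In the scene crop all four jars stand flat at the stop, rising from the tap (lid at 175,305) to the mortar end (lid at 515,380). The top crop shows the rack where it was. The arm is clear, so I hand in.

```bash
python3 -c "
from cell import ctrl
print(ctrl.hand_in(), ctrl.state()['time_s'])"
```

```text
the job is handed in; nothing more can be done
the job is handed in; nothing more can be done
```

The four jars are lined up on the tray and the job was handed in at about 50 s of the 102 s. They rise in height from the gas tap: a in lane 4 beside it, then b in lane 3, c in lane 2 and d in lane 1. Each jar was pressed flat onto the deck, slid down to the stop and released, with forces staying at about 20 N or less.

**Last checks:**
- **Jars:** The last scene picture shows all four upright and tilted with the deck. Fits that included the close wrist view put each jar within about 2 mm of touching the stop and 3 mm of its lane's middle.
- **Rack:** It is where it was in the top view.
- **Arm:** It ended clear of everything.

**Where checks disagreed:**
- **Jar d:** The camera fits showed a gap of about 1.5 mm at the stop. I pushed it gently from behind with the fingertips; the force rose straight to 5.6 N with no slide, so I take it to be touching. The scene fit after that push still read 1.3 mm short.
- **Sideways offset:** The final scene-only fits put a, c and d 4–5 mm left of centre and did not detect b. I trusted the wrist view (0–3 mm) over these.

Early on I sent one needless row, which shifted the empty arm about 45 mm in free air. I corrected it at once.

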